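# Unclip the cover of the long filter housing

### The arm

A 7-joint arm with a two-finger parallel gripper is mounted at the origin on a cart in front of the work surface, level with it; the furniture and walls round the work are solid. World frame = base frame: x ahead of the robot, y to its left, z up, the work surface at z = 0. Lengths are in m, angles in degrees, forces in N, time in s.
With the tool pointing down it reaches from about 0.425 to 0.875 m from the base axis. Payload 4.7 kg.
Tool frame: the origin (TCP) lies at the very end of the fingers, on their centre line; the grasp point (between the pads) lies 19 mm behind it; z points along the fingers, y is the line along which they close (so a half turn about z gives the same grasp; the last joint's range is limited). The gripper opens to 87 mm and grips with 3 to 60 N. Pads are 19 mm wide; open, the fingers measure 117 mm over their backs; the gripper's body (75 mm by 190 mm) begins 51 mm behind the grasp point.
Start: joints at [-68.405, 18.392, -4.016, 83.108, 1.295, 78.541, -3.26], TCP at [0.231, 0.608, 0.223] pointing down, gripper open.
Joint ranges: [-163.93, 163.93], [-17.29, 119.83], [-79.2, 71.16], [3.27, 140.29], [-89.18, 269.18], [5.43, 117.66], [-154.24, 154.24]. Speed limits (degrees/s): [147.25, 147.25, 180, 180, 180, 180, 180].

### API

Orientations are given as [roll, pitch, yaw] about the fixed x, y, z axes, in that order (R = Rz(yaw) Ry(pitch) Rx(roll)).
In Python, from cell import get_obs, read_camera, sign_off, silhouettes gives the robot as it stands.
- The arm moves only by the tool play_rows, never from a script. Its argument "steps" is a list that holds one entry, the list of rows, each a list of 7 numbers: the shift along the tool's x, y, z in m, then the turn, a rotation vector about the tool's x, y, z in rad, then the finger opening in m, from 0 to 0.087. A call has 1 to 12 rows; each row shifts and turns the commanded pose from where the row before left it, along the tool's axes as they then stand; what a row does not reach is not made up. A row lasts 1/10 s, in which the tool goes at most 50 mm and 8.59 degrees, less where a joint would pass 70% of its speed; a pose out of reach is approached as far as the arm can. A call is refused whole if a number of a shift passes 0.05 or a number of a turn 0.15, either way. A call with a gripper value outside its range is refused whole. The fingers move at their own pace and stop on an object; "force" is the grip in N (left out, the last holds). Time passes only in rows, so rows that do not move let the fingers close. It gives the time, the measured TCP pose, the force, the opening and the grip force at its end, in the units of the state.
- get_obs(): the state, without advancing time (a new reading comes with each control period).
- read_camera(name): name is "scene" or "top"; returns a dict with "frame" (400x640x3 uint8, red, green, blue), "intrinsics" (3x3 intrinsics, pixels), "view" (4x4, takes a point from world to camera coordinates). Camera axes: x right, y up, looking along -z (the intrinsics and any distortion apply to the point x, -y, -z); pixel columns grow to the right and rows downward; lengths in m; the calibration is good to about 2 mm. A picture is of the moment at which its call begins. There is no depth.
- sign_off(): hands the job in; it is judged then, once.
Trained networks look in the newest picture that a camera, given by its name, has taken for a name from the list of things; names that differ only in an ending like _2 or _b are one class to them, and where a whole thing is asked for, a point or a joint stands for the part that bears it (a point fixed in the world has none). Each returns a list of dicts, best first, with "p" (0 to 1); they miss things now and then, are a little off and sometimes report something else, mostly with a low value. They report only what shows in the picture. A call takes as long as a camera call.
- silhouettes(camera, name): "pixels" (400x640 bool, what is visible of it) and "extent" ([left, top, right, bottom] in pixels, round what is visible of it).
The state is a dict: "time_s": time; "qpos": joint angles; "joint_velocities": joint speeds; "effort": joint torques, N m; "tool_pos": TCP position; "tool_rot": TCP orientation; "force": force on the tool from outside, world axes, zero at the start; "wrist_torque": the same for the moment, N m; "grip_width": finger opening in m; "grasp_force": force on a finger pad.
Only numpy, scipy, OpenCV 4.12 (cv2) and the standard library are available. Lean on these libraries where they do the work, as an engineer would, in place of code of your own. Each camera call takes 0.05 s, during which the arm holds its last target. There are 200 camera calls.

### The job

Open the longer of the two filter housings for a filter change: squeeze the two black snap tabs on its cover together, lift the cover straight off, and lay it down flat, right way up, in the shallow steel drip tray. Lower it into the tray rather than dropping it, and leave the short housing's cover clipped on.

Things in the scene. Friction and masses are not known exactly. Their poses are not given: they have to be found in the camera images.
- long_cover: Grey clip-on cover, 124 (x) x 72 (y) x 4 mm plate on the long grey filter housing (136x84x60 mm, fixed). Origin: centre of the plate's underside, 60 mm above the bench. Its two tabs, squeezed, free it and carry it (0.15 kg). A skirt reaches 18 mm below the origin into the housing's mouth, 1.5 mm play: lift straight up 25 mm before moving sideways; laid down it stands on the skirt.
- long_cover_tab_a (a joint): Sprung black upright tab at the cover's x = 0, y = +22.5 mm: 24 mm wide (x), 5 mm thick (y), top 32 mm above the cover's origin. Its hook catches 4 mm under the housing's mouth. 0 = sprung out (hooked), 0.007 = fully squeezed inward along y (m), 9 N. The outer faces of the two tabs are 50 mm apart, 36 mm when squeezed. Springs back when let go.
- long_cover_tab_b (a joint): The same tab mirrored, at the cover's x = 0, y = -22.5 mm: 0 = sprung out (hooked), 0.007 = fully squeezed inward along y (m). Both must be squeezed to free the cover.
- drip_tray: Shallow bare steel drip tray fixed on the bench, 180 (x) x 150 (y) mm, rim 10 mm high, floor 3 mm thick, empty. Origin: centre of its underside, on the bench. The long cover lying flat in it has its origin 21 mm above the bench.
- short_cover: To be left clipped on: the same kind of cover with the same black tabs, but only 76 x 72 mm, on the short grey filter housing (88x84x60 mm, fixed). Origin: centre of the plate's underside, 60 mm above the bench.

How it is judged:
By the outcome, as a careful person would: the job done as asked, in the order asked, and still so for the second after the job is handed in, with the robot touching nothing.
It also fails if it takes over 43 s, if anything falls off the work surface, if the arm or the gripper's body presses on something with over 40 N, if the wrist force passes 120 N, or if a joint passes its speed limit or range.

## Working session

There is one attempt and no reset: what is moved stays moved. The work goes in short steps, Python scripts to look and compute and a tool call to move; the robot and the scene stay as the last step left them, time stands still between calls to the robot, and variables do not carry over. Pictures are saved under pics/ and viewed, at most 10 in all, crops included, and the job is handed in when it is done.

Besides the shell and the picture viewer there is one more tool, called after "Emit:" by a JSON object that holds its "name" and its "arguments". play_rows: Moves the arm, as the interface text tells. Its arguments: {"type":"object","properties":{"steps":{"type":"array","items":{"type":"array","items":{"type":"array","items":{"type":"number"}}}},"force":{"type":"number"}},"required":["steps"]}

```bash
ls; mkdir -p pics; cat > h.py <<'E'
from cell import *
import numpy as np, cv2
def ray(c,px):
    K=np.array(c['intrinsics']);V=np.array(c['view'])
    d=np.linalg.inv(K)@[px[0],px[1],1]; d=np.array([d[0],-d[1],-d[2]])
    R=V[:3,:3];o=-R.T@V[:3,3]
    return o,R.T@d
def onz(c,px,z):
    o,d=ray(c,px); return o+d*(z-o[2])/d[2]
def proj(c,P):
    p=np.array(c['view'])@np.append(P,1); q=np.array(c['intrinsics'])@[p[0],-p[1],-p[2]]
    return q[:2]/q[2]
E
python3 - <<'E'
from h import *
o=get_obs();print({k:np.round(v,3).tolist() for k,v in o.items()})
for n in('scene','top'):
    c=read_camera(n);cv2.imwrite(f'pics/{n}1.png',c['frame'][:,:,::-1])
    print(n,[k for k in c], np.round(c['intrinsics'],1).tolist(),np.round(c['view'],3).tolist())
    for t in('long_cover','long_cover_tab_a','drip_tray','short_cover'):
        for s in silhouettes(n,t)[:4]:
            m=s['pixels'].astype(np.uint8);ys,xs=np.nonzero(m)
            r=cv2.minAreaRect(np.c_[xs,ys].astype(np.float32))
            print(t,round(s['p'],2),s['extent'],len(xs),np.round(cv2.boxPoints(r)).tolist())
E
```

```text
pics
{'time_s': 0.0, 'qpos': [-68.403, 18.439, -4.016, 83.175, 1.295, 78.54, -3.261], 'joint_velocities': [0.004, -0.022, -0.057, -0.058, -0.039, -0.024, 0.015], 'effort': [0.0, -49.128, -0.404, -31.254, -0.064, 0.043, 0.0], 'tool_pos': [0.231, 0.607, 0.221], 'tool_rot': [-179.891, 0.005, 159.213], 'force': [-0.359, 0.261, 0.07], 'wrist_torque': [0.018, 0.036, 0.007], 'grasp_force': 0.0, 'grip_width': 0.087}
scene ['frame', 'intrinsics', 'view'] [[407.4, 0.0, 322.0], [0.0, 407.4, 199.0], [0.0, 0.0, 1.0]] [[0.799, -0.601, -0.012, -0.373], [0.388, 0.501, 0.774, -0.319], [-0.459, -0.623, 0.634, -0.616], [0.0, 0.0, 0.0, 1.0]]
long_cover 0.77 [294.9, 185.5, 353.0, 228.9] 1410 [[290.0, 202.0], [342.0, 176.0], [357.0, 204.0], [305.0, 231.0]]
long_cover_tab_a 0.69 [311.8, 188.5, 324.6, 203.5] 130 [[313.0, 188.0], [322.0, 188.0], [322.0, 203.0], [313.0, 203.0]]
long_cover_tab_a 0.52 [326.5, 196.0, 333.8, 214.0] 113 [[326.0, 198.0], [335.0, 198.0], [335.0, 212.0], [326.0, 212.0]]
drip_tray 0.92 [345.6, 235.8, 466.6, 328.4] 5942 [[344.0, 278.0], [414.0, 217.0], [466.0, 276.0], [396.0, 337.0]]
s
[... 210 characters left out ...]
[[0.079, -0.997, -0.005, 0.055], [0.969, 0.076, 0.234, -0.588], [-0.233, -0.024, 0.972, -0.924], [0.0, 0.0, 0.0, 1.0]]
long_cover 0.97 [310.9, 186.7, 348.0, 244.1] 2021 [[310.0, 244.0], [312.0, 184.0], [347.0, 186.0], [345.0, 245.0]]
long_cover_tab_a 0.43 [316.2, 211.0, 320.5, 220.3] 18 [[317.0, 209.0], [318.0, 209.0], [318.0, 218.0], [317.0, 218.0]]
long_cover_tab_a 0.38 [337.0, 207.9, 343.2, 220.2] 42 [[337.0, 221.0], [338.0, 209.0], [341.0, 209.0], [340.0, 221.0]]
drip_tray 0.68 [390.7, 174.3, 461.9, 254.0] 5293 [[392.0, 174.0], [461.0, 173.0], [462.0, 254.0], [393.0, 255.0]]
short_cover 0.7 [215.6, 192.0, 261.5, 231.1] 1160 [[217.0, 224.0], [228.0, 189.0], [259.0, 200.0], [248.0, 234.0]]
```

View pics/top1.png

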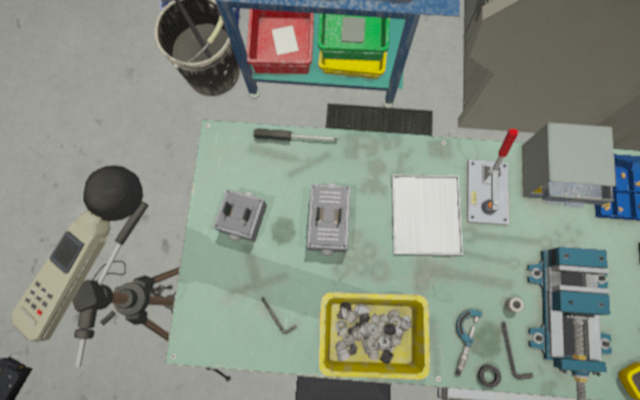

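View pics/scene1.png

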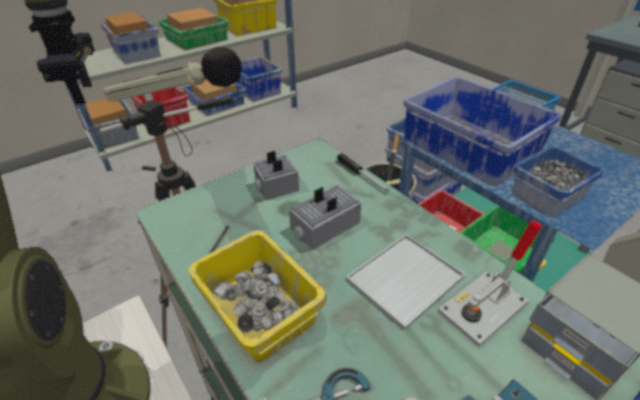

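```bash
python3 - <<'E'
from h import *
C={n:read_camera(n) for n in('scene','top')}
def tri(ps):
    A=np.zeros((3,3));b=np.zeros(3)
    for n,p in ps:
        o,d=ray(C[n],p);d/=np.linalg.norm(d);M=np.eye(3)-np.outer(d,d);A+=M;b+=M@o
    return np.linalg.solve(A,b)
for n in C:
    for t,z in(('long_cover',.064),('short_cover',.064),('drip_tray',.01),):
        s=silhouettes(n,t)[0];ys,xs=np.nonzero(s['pixels'])
        # rectify to plane z then min-area rect
        P=np.array([onz(C[n],(x,y),z)[:2] for x,y in zip(xs,ys)])
        r=cv2.minAreaRect((P*1000).astype(np.float32));print(n,t,np.round(r[0]),np.round(r[1]),round(r[2],1))
    for s in silhouettes(n,'long_cover_tab_a')[:4]:
        ys,xs=np.nonzero(s['pixels']);print(n,'tab',round(s['p'],2),xs.mean(),ys.mean(),np.round(onz(C[n],(xs.mean(),ys.mean()),.085),3))
c=C['top']
im=cv2.resize(c['frame'][150:270,200:480,::-1],None,fx=2.8,fy=2.8,interpolation=cv2.INTER_CUBIC);cv2.imwrite('pics/topcrop.png',im)
E
```

```text
scene long_cover [545. 100.] [127.  93.] 1.4
scene short_cover [538. 299.] [112.  80.] 79.1
scene drip_tray [ 576. -125.] [189. 155.] 3.5
scene tab 0.54 317.8 195.17391304347825 [0.537 0.107 0.085]
scene tab 0.51 330.60869565217394 204.3913043478261 [0.54  0.065 0.085]
top long_cover [549.  91.] [125.  72.] 0.6
top short_cover [541. 283.] [75. 76.] 76.1
top drip_tray [ 581. -124.] [181. 151.] 3.8
top tab 0.62 317.6046511627907 213.67441860465115 [0.546 0.114 0.085]
top tab 0.4 339.7037037037037 214.0185185185185 [0.548 0.068 0.085]
```

View pics/topcrop.png

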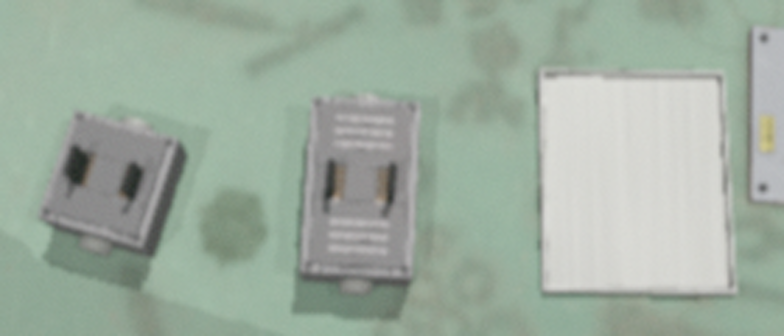

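The top view shows the long cover at about (329,215), the short one at (240,215) and the tray at (426,215). The sizes the network gives match the stated ones (125x72, 75x76 and 181x151 mm). Before moving, I'll check how close the sound meter on the tripod is to the path.

```bash
python3 - <<'E'
from h import *
C={n:read_camera(n) for n in('scene','top')}
def tri(ps):
    A=np.zeros((3,3));b=np.zeros(3)
    for n,p in ps:
        o,d=ray(C[n],p);d/=np.linalg.norm(d);M=np.eye(3)-np.outer(d,d);A+=M;b+=M@o
    return np.linalg.solve(A,b).round(3)
print('ball',tri([('top',(113,193)),('scene',(222,67))]))
print('tabs top a,b',[tri([('top',p),('scene',q)]) for p,q in (((317.6,213.7),(317.8,195.2)),((339.7,214),(330.6,204.4)))])
g=get_obs();R=cv2.Rodrigues
from scipy.spatial.transform import Rotation as Ro
R=Ro.from_euler('xyz',g['tool_rot'],degrees=True).as_matrix()
print(R.round(3), (R.T@(np.array([.547,.0905,.16])-g['tool_pos'])).round(3))
E
```

```text
ball [0.517 0.456 0.264]
tabs top a,b [array([0.546, 0.115, 0.076]), array([0.547, 0.07 , 0.08 ])]
[[-0.935  0.355  0.   ]
 [ 0.355  0.935  0.   ]
 [-0.     0.    -1.   ]] [-0.479 -0.371  0.063]
```

```bash
python3 - <<'E'
from h import *
C={n:read_camera(n) for n in('scene','top')}
def tri(ps):
    A=np.zeros((3,3));b=np.zeros(3);L=[]
    for n,p in ps:
        o,d=ray(C[n],p);d/=np.linalg.norm(d);M=np.eye(3)-np.outer(d,d);A+=M;b+=M@o;L.append((o,M))
    x=np.linalg.solve(A,b); return x.round(3),[round(np.linalg.norm(M@(x-o)),3) for o,M in L]
print('neck',tri([('top',(92,222)),('scene',(197,73))]))
print('phone end',tri([('top',(28,325)),('scene',(107,95))]))
print('tripod head',tri([('top',(95,290)),('scene',(152,115))]))
print([c['view'] is None or (-np.array(c['view'])[:3,:3].T@np.array(c['view'])[:3,3]).round(2) for c in C.values()])
for t in C: print(t,[proj(C[t],p).round() for p in([.231,.608,.223],[.231,.608,.35],[.30,.30,.2],[.547,.09,.16])])
im=cv2.resize(C['scene']['frame'][0:240,0:320,::-1],None,fx=2.5,fy=2.5,interpolation=cv2.INTER_CUBIC);cv2.imwrite('pics/sc2.png',im)
E
```

```text
neck (array([0.466, 0.488, 0.252]), [np.float64(0.001), np.float64(0.001)])
phone end (array([0.28 , 0.584, 0.215]), [np.float64(0.009), np.float64(0.009)])
tripod head (array([0.348, 0.502, 0.175]), [np.float64(0.008), np.float64(0.008)])
[array([ 0.14, -0.45,  0.63]), array([0.35, 0.08, 1.04])]
scene [array([86., 94.]), array([63., 39.]), array([164., 148.]), array([326., 168.])]
top [array([  1., 360.]), array([-61., 369.]), array([196., 332.]), array([329., 206.])]
```

View pics/sc2.png

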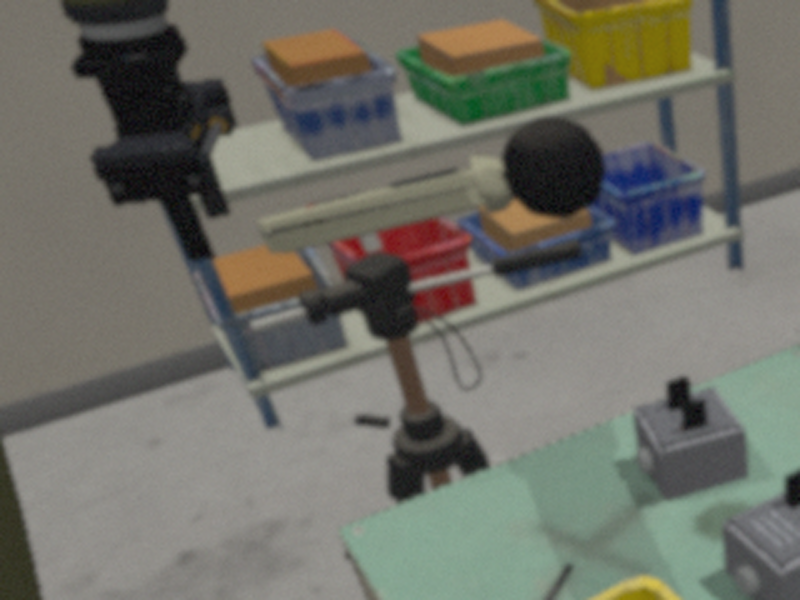

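The meter and tripod stand right beside the gripper (meter line from about (0.28,0.58) to (0.52,0.46), top near z 0.31). I'll rise above them first.

Emit:
{"name": "play_rows", "arguments": {"steps": [[[0,0,-0.04,0,0,0,0.087],[0,0,-0.05,0,0,0,0.087],[0,0,-0.05,0,0,0,0.087],[0,0,-0.05,0,0,0,0.087],[0,0,0,0,0,-0.125,0.087],[0,0,0,0,0,-0.125,0.087],[0,0,0,0,0,-0.124,0.087],[0,0,0,0,0,0,0.087]]], "force": 30}}

```text
time_s: 2.0
tool_pos: [0.2307, 0.6077, 0.4126]
tool_rot: [180.0, -0.0, -179.3]
force: [-0.8, -0.5, 0.5]
grip_width: 0.0867
grasp_force: 0.0
```

Emit:
{"name": "play_rows", "arguments": {"steps": [[[-0.025,-0.041,0,0,0,0,0.087],[-0.025,-0.041,0,0,0,0,0.087],[-0.025,-0.041,0,0,0,0,0.087],[-0.025,-0.041,0,0,0,0,0.087],[-0.025,-0.041,0,0,0,0,0.087],[-0.025,-0.041,0,0,0,0,0.087],[-0.025,-0.041,0,0,0,0,0.087],[-0.025,-0.041,0,0,0,0,0.087],[-0.025,-0.041,0,0,0,0,0.087],[-0.025,-0.041,0,0,0,0,0.087],[-0.025,-0.041,0,0,0,0,0.087],[0,0,0,0,0,0,0.087]]]}}

```text
time_s: 3.2
tool_pos: [0.5139, 0.1514, 0.4127]
tool_rot: [-179.8, 0.1, 179.7]
force: [0.9, -0.5, 0.2]
grip_width: 0.0869
grasp_force: 0.0
```

Emit:
{"name": "play_rows", "arguments": {"steps": [[[-0.016,-0.03,0.02,0,0,0,0.087],[-0.016,-0.03,0.02,0,0,0,0.087],[0,0,0.045,0,0,0,0.087],[0,0,0.045,0,0,0,0.087],[0,0,0.045,0,0,0,0.087],[0,0,0.045,0,0,0,0.087],[0,0,0.04,0,0,0,0.087],[0,0,0,0,0,0,0.087],[0,0,0,0,0,0,0.087]]]}}

```text
time_s: 4.1
tool_pos: [0.5435, 0.1005, 0.1532]
tool_rot: [-180.0, -0.0, -179.4]
force: [-0.1, -0.7, 0.2]
grip_width: 0.0864
grasp_force: 0.0
```

```bash
python3 - <<'E'
from h import *
g=get_obs();print(np.round(g['tool_pos'],4),g['tool_rot'])
C={n:read_camera(n) for n in('scene','top')}
a=C['top']['frame'][150:270,260:400,::-1];b=C['scene']['frame'][110:260,230:420,::-1]
A=cv2.resize(a,(420,360),interpolation=cv2.INTER_CUBIC);B=cv2.resize(b,(380,300),interpolation=cv2.INTER_CUBIC)
im=np.zeros((360,800,3),np.uint8);im[:,:420]=A;im[:300,420:]=B;cv2.imwrite('pics/near.png',im)
for n in C:
  for s in silhouettes(n,'long_cover_tab_a')[:4]:
    ys,xs=np.nonzero(s['pixels']);print(n,'tab',round(s['p'],2),xs.mean(),ys.mean(),np.round(onz(C[n],(xs.mean(),ys.mean()),.078),3))
E
```

```text
[0.5435 0.1005 0.1532] [-1.79995203e+02 -1.61972163e-02 -1.79423856e+02]
scene tab 0.56 330.6528925619835 204.70247933884298 [0.545 0.071 0.078]
scene tab 0.49 317.76521739130436 195.5304347826087 [0.542 0.113 0.078]
```

View pics/near.png

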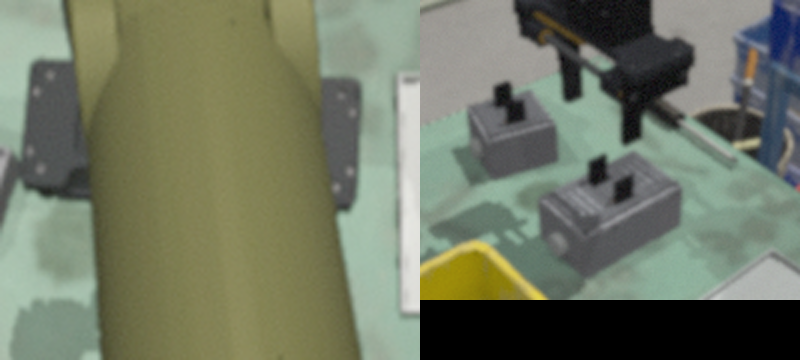

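The scene view shows the open fingers above the long cover, either side of its tabs, with the body long axis along y. I'll centre and descend.

Emit:
{"name": "play_rows", "arguments": {"steps": [[[-0.004,-0.009,0,0,0,0,0.087],[0,0,0.03,0,0,0,0.087],[0,0,0.03,0,0,0,0.087],[0,0,0.012,0,0,0,0.087],[0,0,0.011,0,0,0,0.087],[0,0,0,0,0,0,0.087],[0,0,0,0,0,0,0.087]]]}}

```text
time_s: 5.0
tool_pos: [0.5484, 0.0912, 0.0706]
tool_rot: [180.0, 0.1, -179.4]
force: [-0.5, 0.1, 0.0]
grip_width: 0.0871
grasp_force: 0.0
```

```bash
python3 - <<'E'
from h import *
g=get_obs();print(np.round(g['tool_pos'],4),np.round(g['force'],1))
c=read_camera('scene')
cv2.imwrite('pics/near2.png',cv2.resize(c['frame'][140:260,260:400,::-1],(700,600),interpolation=cv2.INTER_CUBIC))
E
```

```text
[0.5484 0.0912 0.0706] [-0.5  0.1  0. ]
```

View pics/near2.png

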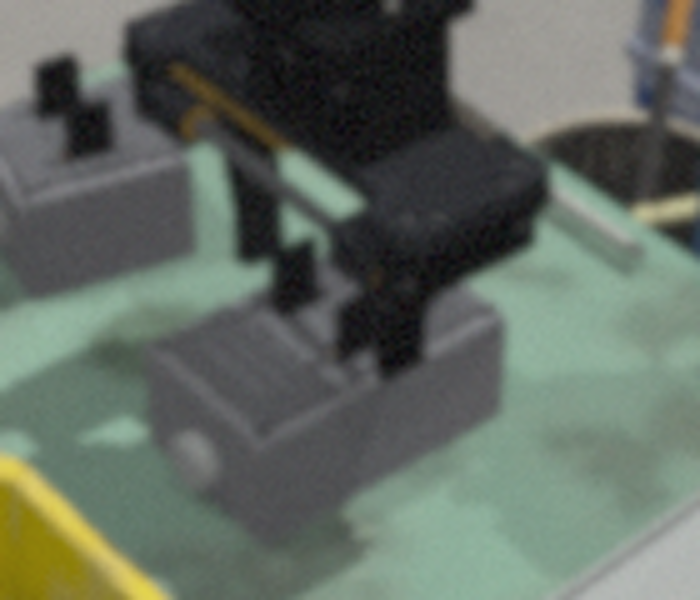

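The fingers straddle the tabs in line. Closing now.

Emit:
{"name": "play_rows", "arguments": {"steps": [[[0,0,0,0,0,0,0.05],[0,0,0,0,0,0,0.03],[0,0,0,0,0,0,0.03],[0,0,0,0,0,0,0.03],[0,0,0,0,0,0,0.03],[0,0,0,0,0,0,0.03],[0,0,0,0,0,0,0.03],[0,0,0,0,0,0,0.03],[0,0,0,0,0,0,0.03],[0,0,0,0,0,0,0.03]]], "force": 30}}

```text
time_s: 6.05
tool_pos: [0.5475, 0.0913, 0.0696]
tool_rot: [180.0, 0.0, -179.4]
force: [-1.7, 0.2, 0.1]
grip_width: 0.0347
grasp_force: 30.0
```

Emit:
{"name": "play_rows", "arguments": {"steps": [[[0,0,-0.004,0,0,0,0.03],[0,0,-0.004,0,0,0,0.03],[0,0,-0.004,0,0,0,0.03],[0,0,0,0,0,0,0.03]]]}}

```text
time_s: 6.45
tool_pos: [0.5481, 0.0913, 0.0823]
tool_rot: [180.0, 0.1, -179.4]
force: [0.0, 0.0, -1.8]
grip_width: 0.0347
grasp_force: 30.0
```

The wrist reads 1.8 N, about the cover's weight. Lifting clear.

Emit:
{"name": "play_rows", "arguments": {"steps": [[[0,0,-0.01,0,0,0,0.03],[0,0,-0.02,0,0,0,0.03],[0,0,-0.02,0,0,0,0.03],[0,0,-0.02,0,0,0,0.03],[0,0,0,0,0,0,0.03],[0,0,0,0,0,0,0.03]]]}}

```text
time_s: 7.05
tool_pos: [0.5476, 0.0913, 0.1517]
tool_rot: [180.0, 0.0, -179.4]
force: [-0.4, 0.5, -2.2]
grip_width: 0.0356
grasp_force: 30.0
```

```bash
python3 - <<'E'
from h import *
g=get_obs();print(np.round(g['tool_pos'],4),np.round(g['force'],1),g['grip_width'])
c=read_camera('scene')
cv2.imwrite('pics/lift.png',cv2.resize(c['frame'][100:260,240:440,::-1],(750,600),interpolation=cv2.INTER_CUBIC))
E
```

```text
[0.5476 0.0913 0.1517] [-0.4  0.5 -2.2] 0.03558459089725411
```

View pics/lift.png

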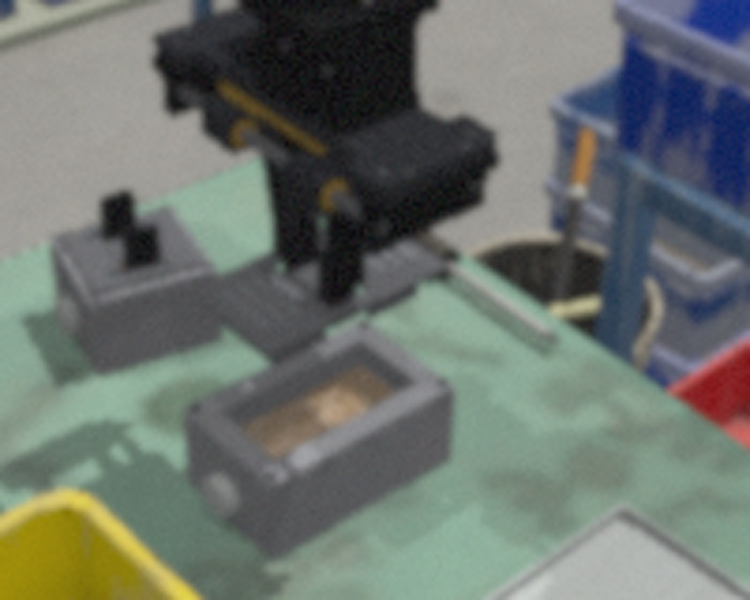

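The cover is held level and free of the housing, and the short cover is untouched. Moving to the tray.

Emit:
{"name": "play_rows", "arguments": {"steps": [[[-0.003,-0.02,0,0,0,0,0.03],[-0.006,-0.039,0,0,0,0,0.03],[-0.006,-0.039,0,0,0,0,0.03],[-0.006,-0.039,0,0,0,0,0.03],[-0.006,-0.039,0,0,0,0,0.03],[-0.004,-0.039,0,0,0,0,0.03],[0,0,0,0,0,-0.05,0.03],[0,0,0,0,0,0,0.03],[0,0,0,0,0,0,0.03]]]}}

```text
time_s: 8.0
tool_pos: [0.5804, -0.1221, 0.1503]
tool_rot: [179.9, -0.1, -176.5]
force: [0.4, 1.4, -1.9]
grip_width: 0.0348
grasp_force: 30.0
```

Emit:
{"name": "play_rows", "arguments": {"steps": [[[0,0,0.02,0,0,0,0.03],[0,0,0.03,0,0,0,0.03],[0,0,0.03,0,0,0,0.03],[0,0,0.02,0,0,0,0.03],[0,0,0.01,0,0,0,0.03],[0,0,0,0,0,0,0.03],[0,0,0.003,0,0,0,0.03],[0,0,0.002,0,0,0,0.03],[0,0,0,0,0,0,0.03],[0,0,0,0,0,0,0.03]]]}}

```text
time_s: 9.0
tool_pos: [0.5814, -0.1235, 0.0373]
tool_rot: [180.0, 0.1, -176.5]
force: [0.1, 0.3, -1.4]
grip_width: 0.0355
grasp_force: 30.0
```

Emit:
{"name": "play_rows", "arguments": {"steps": [[[0,0,0.002,0,0,0,0.03],[0,0,0.001,0,0,0,0.03],[0,0,0.001,0,0,0,0.03],[0,0,0,0,0,0,0.03],[0,0,0,0,0,0,0.03]]]}}

```text
time_s: 9.5
tool_pos: [0.5809, -0.1234, 0.0325]
tool_rot: [180.0, -0.0, -176.5]
force: [-0.0, 0.0, -1.9]
grip_width: 0.0351
grasp_force: 30.0
```

Emit:
{"name": "play_rows", "arguments": {"steps": [[[0,0,0.001,0,0,0,0.03],[0,0,0,0,0,0,0.03],[0,0,0,0,0,0,0.03]]]}}

```text
time_s: 9.8
tool_pos: [0.5809, -0.1234, 0.0315]
tool_rot: [180.0, -0.0, -176.5]
force: [0.5, 0.7, -1.6]
grip_width: 0.035
grasp_force: 30.0
```

Emit:
{"name": "play_rows", "arguments": {"steps": [[[0,0,0.001,0,0,0,0.03],[0,0,0,0,0,0,0.03],[0,0,0,0,0,0,0.03]]]}}

```text
time_s: 10.1
tool_pos: [0.5811, -0.1234, 0.0307]
tool_rot: [-180.0, 0.0, -176.5]
force: [0.5, 0.2, -0.5]
grip_width: 0.035
grasp_force: 30.0
```

Emit:
{"name": "play_rows", "arguments": {"steps": [[[0,0,0.0005,0,0,0,0.03],[0,0,0,0,0,0,0.03],[0,0,0,0,0,0,0.03]]]}}

```text
time_s: 10.4
tool_pos: [0.5811, -0.1234, 0.0306]
tool_rot: [180.0, 0.0, -176.5]
force: [-2.7, 1.0, 5.1]
grip_width: 0.0351
grasp_force: 30.0
```

Contact: the force has turned to +5 N. Opening the fingers slowly, then rising straight up.

Emit:
{"name": "play_rows", "arguments": {"steps": [[[0,0,0,0,0,0,0.04],[0,0,0,0,0,0,0.045],[0,0,0,0,0,0,0.05],[0,0,0,0,0,0,0.06],[0,0,0,0,0,0,0.075],[0,0,0,0,0,0,0.075],[0,0,0,0,0,0,0.075],[0,0,0,0,0,0,0.075],[0,0,-0.01,0,0,0,0.075],[0,0,-0.02,0,0,0,0.075],[0,0,-0.03,0,0,0,0.075],[0,0,-0.04,0,0,0,0.075]]]}}

```text
time_s: 11.6
tool_pos: [0.5797, -0.1232, 0.1303]
tool_rot: [180.0, -0.2, -176.5]
force: [0.8, 0.3, -0.7]
grip_width: 0.0748
grasp_force: 0.0
```

Emit:
{"name": "play_rows", "arguments": {"steps": [[[0,0,-0.04,0,0,0,0.075],[0,0,-0.04,0,0,0,0.075],[0.03,0.03,-0.02,0,0,0,0.075],[0.03,0.03,0,0,0,0,0.075],[0,0.04,0,0,0,0,0.075],[0,0.04,0,0,0,0,0.075],[0,0.04,0,0,0,0,0.075],[0,0,0,0,0,0,0.075],[0,0,0,0,0,0,0.075]]]}}

```text
time_s: 12.5
tool_pos: [0.51, 0.0531, 0.2307]
tool_rot: [-180.0, 0.0, -176.4]
force: [-0.1, -1.1, 0.1]
grip_width: 0.075
grasp_force: 0.0
```

```bash
python3 - <<'E'
from h import *
C={n:read_camera(n) for n in('scene','top')}
for n in C:
  for t,z in(('long_cover',.025),('drip_tray',.01)):
    for s in silhouettes(n,t)[:2]:
        ys,xs=np.nonzero(s['pixels'])
        P=np.array([onz(C[n],(x,y),z)[:2] for x,y in zip(xs,ys)])
        r=cv2.minAreaRect((P*1000).astype(np.float32));print(n,t,round(s['p'],2),np.round(r[0]),np.round(r[1]),round(r[2],1))
a=C['top']['frame'][130:280,200:480,::-1];b=C['scene']['frame'][130:340,230:480,::-1]
im=np.zeros((300,800,3),np.uint8);im[:236,:440]=cv2.resize(a,(440,236));im[:,443:]=cv2.resize(b,(357,300));cv2.imwrite('pics/end.png',im)
E
```

```text
scene long_cover 0.62 [ 578. -120.] [127.  78.] 4.3
scene drip_tray 0.78 [ 575. -125.] [187. 154.] 3.7
top long_cover 0.9 [ 583. -136.] [128.  51.] 4.0
top drip_tray 0.69 [ 583. -161.] [179.  77.] 4.3
```

View pics/end.png

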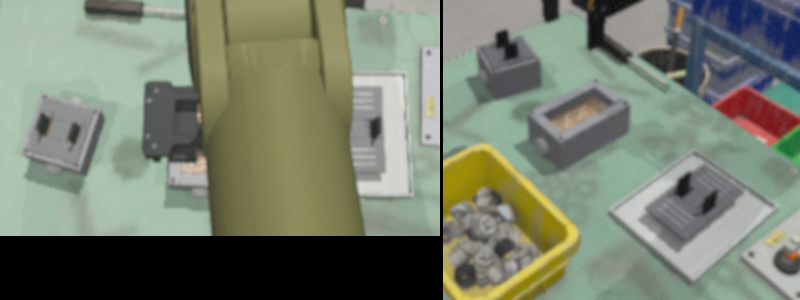

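The cover lies flat, right way up and centred in the tray. The short cover is still clipped on, and the gripper is clear.

```bash
python3 -c "
from cell import *
print(sign_off())"
```

```text
the job is handed in; nothing more can be done
None
```

The long housing is open: its cover was lifted straight off and lowered flat, right way up, into the middle of the drip tray; the short housing's cover is still clipped on, and the job was handed in after about 13 s of robot time.

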